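# Wedge the jar tight in its caddy with the spacer that fits

## Robot

A 6-joint arm with a two-finger parallel gripper is mounted at the origin on a cart in front of the work surface, level with it; the furniture and walls round the work are solid. World frame = base frame: x ahead of the robot, y to its left, z up, the work surface at z = 0. Lengths are in mm, angles in rad, forces in N, time in s.
With the tool pointing down it reaches from about 350 to 775 mm from the base axis. Payload 7.3 kg.
Tool frame: the origin (TCP) lies at the very end of the fingers, on their centre line; the grasp point (between the pads) lies 19 mm behind it; z points along the fingers, y is the line along which they close (so a half turn about z gives the same grasp; the last joint's range is limited). The gripper opens to 92 mm and grips with 3 to 60 N. Pads are 19 mm wide; open, the fingers measure 130 mm over their backs; the gripper's body (75 mm by 190 mm) begins 47 mm behind the grasp point.
Start: joints at [-1.312, 0.342, 1.524, -0, 1.275, -0.146], TCP at [206.787, -482.581, 226.741] pointing down, gripper open.
Joint ranges: [-2.53, 2.53], [-0.77, 2.02], [0.04, 2.7], [-1, 4.14], [0.28, 2.66], [-3.11, 3.11]. Speed limits (rad/s): [2.57, 2.57, 3.14, 3.14, 3.14, 3.14].

## Interface

Orientations are given as [roll, pitch, yaw] about the fixed x, y, z axes, in that order (R = Rz(yaw) Ry(pitch) Rx(roll)).
In Python, from plant import bot gives the robot as it stands.
- The arm moves only by the tool apply_moves, never from a script. Its argument "motion" is text: rows parted by semicolons, each of 4 numbers parted by spaces: the shift along the tool's x, y, z in m, then the turn about the tool's z in degrees. A call has 1 to 8 rows; each row shifts and turns the commanded pose from where the row before left it, along the tool's axes as they then stand; what a row does not reach is not made up. A row lasts 1/8 s, in which the tool goes at most 62.5 mm and 10.7 degrees, less where a joint would pass 70% of its speed; a pose out of reach is approached as far as the arm can. A call with a gripper value outside its range is refused whole. "fingers" is the opening, from -1 (shut) to 1 (fully open), set as the call begins (left out, the last holds). The fingers move at their own pace and stop on an object; the grip force is fixed at half the most. Time passes only in rows, so rows that do not move let the fingers close. It gives the time, the measured TCP pose, the force, the opening and the grip force at its end, in the units of the state.
- bot.get_obs(): the state, without advancing time (a new reading comes with each control period).
- bot.capture(name): name is "scene" or "top" or "wrist"; returns a dict with "img" (384x512x3 uint8, blue, green, red), "range_z" (384x512 float32, mm along the optical axis (not along the pixel's ray), 0 where there is no reading), "fx", "fy", "cx", "cy" (pixels), "world_from_camera" (4x4, takes a point from camera to world coordinates); the wrist camera has in their place "mount" (4x4, takes a point from camera to tool coordinates, whose origin is the TCP and whose axes are the flange's). Camera axes: x right, y down, z forward; pixel columns grow to the right and rows downward; lengths in mm; the calibration is good to about 2 mm. A picture is of the moment at which its call begins: read the wrist's pose just before it.
- bot.close_job(): hands the job in; it is judged then, once.
Trained networks look in a picture, given as the dict that the camera call returned (one of the last four; its "shot" number tells which), for a name from the list of things; names that differ only in an ending like _2 or _b are one class to them, and where a whole thing is asked for, a point or a joint stands for the part that bears it (a point fixed in the world has none). Each returns a list of dicts, best first, with "p" (0 to 1); they miss things now and then, are a little off and sometimes report something else, mostly with a low value. They report only what shows in the picture. A call takes as long as a camera call. They do not tell look-alikes from the thing itself.
- bot.cut_out(picture, thing): "pixels" (384x512 bool, what is visible of it) and "point" ([column, row] in pixels, amid what is visible of it).
The state is a dict: "time": time; "joint_positions": joint angles; "dq": joint speeds; "tau": joint torques, N m; "tool_pos": TCP position; "tcp_rot": TCP orientation; "contact_force": force on the tool from outside, world axes, zero at the start; "moment": the same for the moment, N m; "grip_width": finger opening in mm; "finger_force": force on a finger pad.
Only numpy, scipy, OpenCV 4.12 (cv2) and the standard library are available. Lean on these libraries where they do the work, as an engineer would, in place of code of your own. Each camera call takes 0.05 s, during which the arm holds its last target. There are 200 camera calls.

## Task

The jar in the wooden caddy has a gap beside it, and the three wooden spacers standing in the white tray differ only in thickness. Find by trying which spacer fills that gap (goes in all the way and leaves no noticeable play) and push it fully home onto the caddy floor, then swing the caddy's small wooden keeper square over the spacer's shoulder, up to its stop, so that it cannot come out. The other two spacers must end up in the tray, and no jar may be knocked over.

Things in the scene. Friction and masses are not known exactly. Their poses are not given: they have to be found in the camera images.
- caddy: fixed open wooden caddy, 116 (x) by 154 (y) by 72 mm high; bay 96 (x) by 126 mm (y) inside, floor 6 mm thick. The jar stands at the bay's -y end; the gap, 35 to 50 mm, runs from the jar to the +y end wall's inner face at y = +63 mm. A spacer goes in tab up, thickness along y; seated, its body's top is 2 mm below the walls' top. Origin: centre of the underside; +y roughly to the robot's left.
- keeper_pivot (a point): the keeper's vertical axis, on the +y end wall of the caddy (caddy frame: x -26, y +70 mm), at half the keeper's height, 79 mm above the caddy's underside
- keeper_tip (a point): on the keeper's centre line, 36 mm from its pivot (the bar ends 3 mm farther out), at half its height
- keeper (a joint): turn-button: dark wooden bar 14 mm wide, 10 mm thick, 39 mm long from its pivot, underside 1 mm above the wall. 0 = points to the caddy's -x and 0.5 rad outwards (+y), clear of the bay; turns anticlockwise from above; 0.5 = along the wall to -x; 2.07 (stop) = points to -y, over a seated spacer's -x shoulder, beside the tab. Friction 0.05 N m, stays put. Starts 0 to 0.45.
- spacer_34: wooden spacer 34 mm thick (its y); the three differ only in this. Body 68 mm wide (x), 64 mm high, lowest 5 mm drawn in by 3 mm per face as lead-in; on top in the middle a grip tab 28 (x) by 22 (y) by 42 mm high, 106 mm in all; about 160 g. Origin: centre of its underside, z up. Starts upright in one of the tray's three places (varies).
- spacer_40: wooden spacer 40 mm thick (its y); the three differ only in this. Body 68 mm wide (x), 64 mm high, lowest 5 mm drawn in by 3 mm per face as lead-in; on top in the middle a grip tab 28 (x) by 22 (y) by 42 mm high, 106 mm in all; about 160 g. Origin: centre of its underside, z up. Starts upright in one of the tray's three places (varies).
- spacer_47: wooden spacer 47 mm thick (its y); the three differ only in this. Body 68 mm wide (x), 64 mm high, lowest 5 mm drawn in by 3 mm per face as lead-in; on top in the middle a grip tab 28 (x) by 22 (y) by 42 mm high, 106 mm in all; about 160 g. Origin: centre of its underside, z up. Starts upright in one of the tray's three places (varies).
- spacer_tray: white enamelled tray, fixed, 276 mm (x) by 214 mm (y), rim 28 mm high; floor 2 mm thick, flat inside over 242 by 180 mm. Origin: centre of its underside. The spacers stand in a row along its x, about 75 mm apart at x = -75, 0 and +75 mm, their thickness along the row.
- jar_1: loose glass jar, a bright red lid; the three jars are 77 to 90 mm wide, 92 to 112 mm high. One (varies) stands in the caddy, within 1 mm of the -y end wall, the others on the board. Origin: on its foot, at the -y side of its rim, not on its axis. One spacer fills the gap it leaves, with 2 mm to spare; which, is found by trying: others are 4 mm or more too thick or leave 8 mm or more of play.
- jar_2: loose glass jar, a yellow lid; the three jars are 77 to 90 mm wide, 92 to 112 mm high. One (varies) stands in the caddy, within 1 mm of the -y end wall, the others on the board. Origin: on its foot, at the -y side of its rim, not on its axis. One spacer fills the gap it leaves, with 2 mm to spare; which, is found by trying: others are 4 mm or more too thick or leave 8 mm or more of play.
- jar_3: loose glass jar, a dark red lid; the three jars are 77 to 90 mm wide, 92 to 112 mm high. One (varies) stands in the caddy, within 1 mm of the -y end wall, the others on the board. Origin: on its foot, at the -y side of its rim, not on its axis. One spacer fills the gap it leaves, with 2 mm to spare; which, is found by trying: others are 4 mm or more too thick or leave 8 mm or more of play.
- jar_board: thin wooden board, fixed, 104 (x) by 215 (y) by 6 mm, beyond the caddy, with the two spare jars on it. Origin: centre of its underside.
Mind the look-alikes: they are no part of the job. Leave any blue or purple look-alike of the spacer_40 alone.

How it is judged (in metres and radians):
On the way, in this order (a step that is already met when the one before it is completed fails the run):
1. the spacer that fills the gap stands fully home in it (((y of jar_1 in the frame of caddy between -0.1 and 0.1 m and x of jar_1 in the frame of caddy between -0.06 and 0.06 m and x of spacer_34 in the frame of caddy between -0.02 and 0.02 m and y of spacer_34 in the frame of caddy between 0.025 and 0.05 m and z of spacer_34 in the frame of caddy below 0.009 m and angle between spacer_34's own z axis and vertical below 0.08 rad and angle between the y axis of spacer_34 and the y axis of caddy, either way round below 0.15 rad) or (y of jar_2 in the frame of caddy between -0.1 and 0.1 m and x of jar_2 in the frame of caddy between -0.06 and 0.06 m and x of spacer_40 in the frame of caddy between -0.02 and 0.02 m and y of spacer_40 in the frame of caddy between 0.025 and 0.05 m and z of spacer_40 in the frame of caddy below 0.009 m and angle between spacer_40's own z axis and vertical below 0.08 rad and angle between the y axis of spacer_40 and the y axis of caddy, either way round below 0.15 rad) or (y of jar_3 in the frame of caddy between -0.1 and 0.1 m and x of jar_3 in the frame of caddy between -0.06 and 0.06 m and x of spacer_47 in the frame of caddy between -0.02 and 0.02 m and y of spacer_47 in the frame of caddy between 0.025 and 0.05 m and z of spacer_47 in the frame of caddy below 0.009 m and angle between spacer_47's own z axis and vertical below 0.08 rad and angle between the y axis of spacer_47 and the y axis of caddy, either way round below 0.15 rad))), for 0.2 s.
2. the keeper is swung over it (value of joint keeper above 1.92 rad), for 0.2 s.
At the end, for the whole second after the job is handed in: The spacer that leaves only about 2 mm of play beside this jar stands upright and square (0.15 rad) in the gap, within 3 mm of the caddy floor, at rest; the keeper is within 0.15 rad of its stop; the other two spacers are at rest in the tray ((((y of jar_1 in the frame of caddy between -0.1 and 0.1 m and x of jar_1 in the frame of caddy between -0.06 and 0.06 m and x of spacer_34 in the frame of caddy between -0.02 and 0.02 m and y of spacer_34 in the frame of caddy between 0.025 and 0.05 m and z of spacer_34 in the frame of caddy below 0.009 m and angle between spacer_34's own z axis and vertical below 0.08 rad and angle between the y axis of spacer_34 and the y axis of caddy, either way round below 0.15 rad) and linear speed of spacer_34 below 0.02 m/s and (x of spacer_40 in the frame of spacer_tray between -0.118 and 0.118 m and y of spacer_40 in the frame of spacer_tray between -0.088 and 0.088 m and height (world z) of spacer_40 below 0.06 m and linear speed of spacer_40 below 0.03 m/s) and (x of spacer_47 in the frame of spacer_tray between -0.118 and 0.118 m and y of spacer_47 in the frame of spacer_tray between -0.088 and 0.088 m and height (world z) of spacer_47 below 0.06 m and linear speed of spacer_47 below 0.03 m/s)) or ((y of jar_2 in the frame of caddy between -0.1 and 0.1 m and x of jar_2 in the frame of caddy between -0.06 and 0.06 m and x of spacer_40 in the frame of caddy between -0.02 and 0.02 m and y of spacer_40 in the frame of caddy between 0.025 and 0.05 m and z of spacer_40 in the frame of caddy below 0.009 m and angle between spacer_40's own z axis and vertical below 0.08 rad and angle between the y axis of spacer_40 and the y axis of caddy, either way round below 0.15 rad) and linear speed of spacer_40 below 0.02 m/s and (x of spacer_34 in the frame of spacer_tray between -0.118 and 0.118 m and y of spacer_34 in the frame of spacer_tray between -0.088 and 0.088 m and height (world z) of spacer_34 below 0.06 m and linear speed of spacer_34 below 0.03 m/s) and (x of spacer_47 in the frame of spacer_tray between -0.118 and 0.118 m and y of spacer_47 in the frame of spacer_tray between -0.088 and 0.088 m and height (world z) of spacer_47 below 0.06 m and linear speed of spacer_47 below 0.03 m/s)) or ((y of jar_3 in the frame of caddy between -0.1 and 0.1 m and x of jar_3 in the frame of caddy between -0.06 and 0.06 m and x of spacer_47 in the frame of caddy between -0.02 and 0.02 m and y of spacer_47 in the frame of caddy between 0.025 and 0.05 m and z of spacer_47 in the frame of caddy below 0.009 m and angle between spacer_47's own z axis and vertical below 0.08 rad and angle between the y axis of spacer_47 and the y axis of caddy, either way round below 0.15 rad) and linear speed of spacer_47 below 0.02 m/s and (x of spacer_34 in the frame of spacer_tray between -0.118 and 0.118 m and y of spacer_34 in the frame of spacer_tray between -0.088 and 0.088 m and height (world z) of spacer_34 below 0.06 m and linear speed of spacer_34 below 0.03 m/s) and (x of spacer_40 in the frame of spacer_tray between -0.118 and 0.118 m and y of spacer_40 in the frame of spacer_tray between -0.088 and 0.088 m and height (world z) of spacer_40 below 0.06 m and linear speed of spacer_40 below 0.03 m/s))) and value of joint keeper above 1.92 rad); the robot touches nothing.
It fails at once if a jar is knocked over (angle between any of jar_1, jar_2, jar_3's own z axis and vertical above 0.6 rad).
It also fails if it takes over 72 s, if anything falls off the work surface, if the arm or the gripper's body presses on something with over 40 N, if the wrist force passes 120 N, or if a joint passes its speed limit or range.

## Working session

There is one attempt and no reset: what is moved stays moved. The work goes in short steps, Python scripts to look and compute and a tool call to move; the robot and the scene stay as the last step left them, time stands still between calls to the robot, and variables do not carry over. Pictures are saved under pics/ and viewed, at most 10 in all, crops included, and the job is handed in when it is done.

Besides the shell and the picture viewer there is one more tool, called after "Request:" as name(argument=value, ...) on one line, values as JSON. apply_moves: Moves the arm, as the interface text tells. Its arguments: {"type":"object","properties":{"motion":{"type":"string"},"fingers":{"type":"number"}},"required":["motion"]}

```bash
ls; mkdir -p pics; python3 - <<'E'
from plant import bot
import cv2, numpy as np
o=bot.get_obs(); print({k:np.round(v,3).tolist() for k,v in o.items()})
a=bot.capture("scene"); b=bot.capture("top")
cv2.imwrite("pics/s.png",a["img"]); cv2.imwrite("pics/t.png",b["img"])
for c in (a,b): print(c["fx"],c["cx"],c["cy"],np.round(c["world_from_camera"],3).tolist())
E
```

```text
pics
{'time': 0.0, 'joint_positions': [-1.312, 0.343, 1.525, 0.0, 1.275, -0.146], 'dq': [0.001, 0.0, 0.0, -0.0, -0.002, 0.001], 'tau': [-0.0, -43.124, -24.422, 0.072, 0.056, -0.0], 'tool_pos': [206.671, -482.166, 226.043], 'tcp_rot': [-3.14, -0.0, 0.405], 'contact_force': [0.071, 0.471, 0.336], 'moment': [-0.036, 0.001, -0.002], 'finger_force': 0.0, 'grip_width': 91.621}
350.34662642646543 253.54131044134414 188.876433651547 [[-0.875, -0.198, 0.441, 87.858], [-0.483, 0.396, -0.781, 667.261], [-0.02, -0.897, -0.442, 505.691], [0.0, 0.0, 0.0, 1.0]]
394.4662723051005 260.3361716788613 182.71628224817883 [[-0.008, -0.993, 0.119, 351.908], [-1.0, 0.009, 0.007, -90.067], [-0.008, -0.119, -0.993, 1349.91], [0.0, 0.0, 0.0, 1.0]]
```

View pics/s.png

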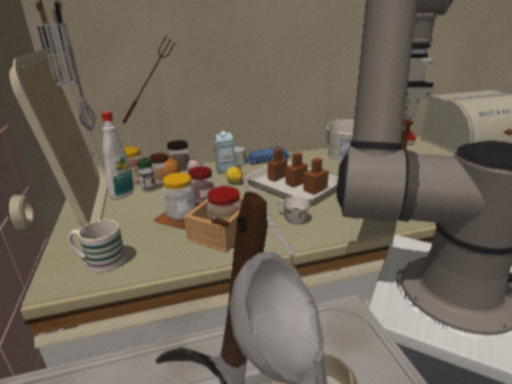

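View pics/t.png

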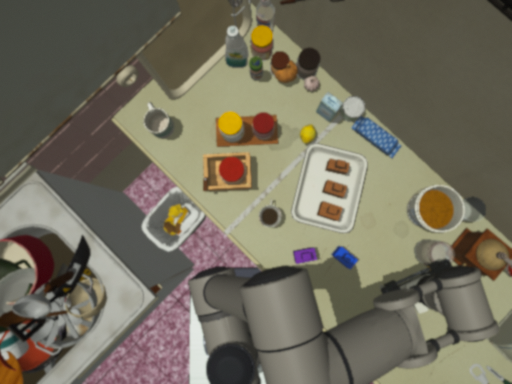

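The scene and top pictures show the caddy (top px 230,172) holding a bright-red-lid jar, jar_1. The yellow (230,126) and dark-red (264,124) jars stand on the board. The three brown spacers stand in the tray at (338,166), (335,188) and (330,211). The blue (345,257) and purple (306,255) blocks are outside the tray, so they are the look-alikes.

```bash
cat > h.py <<'E'
from plant import bot
import cv2, numpy as np
from scipy.spatial.transform import Rotation as R
def toolT(o):
    T=np.eye(4); T[:3,:3]=R.from_euler('xyz',o['tcp_rot']).as_matrix(); T[:3,3]=o['tool_pos']; return T
def cloud(name):
    o=bot.get_obs(); c=bot.capture(name)
    W=c['world_from_camera'] if name!='wrist' else toolT(o)@c['mount']
    z=c['range_z']; v,u=np.mgrid[:384,:512]
    P=np.stack([(u-c['cx'])/c['fx']*z,(v-c['cy'])/c['fy']*z,z],-1)@np.array(W)[:3,:3].T+np.array(W)[:3,3]
    P[z==0]=np.nan
    return c,P
def rect(p):
    (cx,cy),(w,h),a=cv2.minAreaRect(p[:,:2].astype(np.float32)); return np.round([cx,cy,w,h,a],1)
E
python3 - <<'E'
from h import *
c,P=cloud("top")
for n in ("spacer_40","caddy","spacer_tray","jar_1","keeper_tip"):
    for d in bot.cut_out(c,n)[:8]:
        m=d["pixels"]; q=P[m]; q=q[~np.isnan(q[:,2])]
        if len(q)<4: continue
        t=q[q[:,2]>np.percentile(q[:,2],60)]
        print(n,round(d["p"],2),np.round(d["point"]),len(q),"med",np.round(np.median(q,0)),"z",np.percentile(q[:,2],[5,50,95]).round(),rect(q), rect(t))
o=bot.capture("wrist"); print(o["mount"].round(3).tolist(),o["fx"],o["cx"],o["cy"])
E
```

```text
spacer_40 0.67 [305. 251.] 314 med [ 273. -220.   65.] z [ 17.  65. 108.] [ 271.7 -227.3   41.9   77.7   10.8] [ 269.9 -222.5   39.3   65.1    9.8]
spacer_40 0.66 [348. 259.] 344 med [ 263. -347.   65.] z [  3.  65. 108.] [ 259.4 -360.8   85.    49.4   49.6] [ 262.3 -352.4   63.7   38.2   50.7]
spacer_40 0.63 [334. 189.] 316 med [ 483. -320.   67.] z [ 17.  67. 109.] [ 491.7 -328.6   68.8   51.7   72.1] [ 486.7 -325.3   64.7   38.5   70.6]
spacer_40 0.61 [329. 213.] 375 med [ 411. -302.   66.] z [  4.  66. 109.] [ 414.7 -313.7   80.7   56.5   71. ] [ 413.2 -307.5   65.8   46.1   71.9]
spacer_40 0.57 [341. 164.] 303 med [ 555. -332.   66.] z [ 16.  66. 109.] [ 569.  -340.    68.3   49.4   76.1] [ 560.3 -338.    66.    31.4   75.8]
caddy 0.72 [220. 171.] 1234 med [545.  54.  63.] z [ 3. 63. 84.] [552.8  33.6 136.1 170.    3.7] [545.4  29.7 121.  155.9   3.5]
spacer_tray 0.62 [323. 188.] 4290 med [ 497. -302.    5.] z [-2.  5. 30.] [ 497.2 -318.4  225.4  287.9   75.4] [ 493.  -312.7  214.7  276.6   74.7]
jar_1 0.78 [264. 127.] 523 med [690. -92.  96.] z [ 28.  96. 101.] [704.  -99.4  72.7  93.6  45.6] [700.1 -91.6  65.1  67.5  89.3]
jar_1 0.74 [229. 173.] 655 med [542.   9. 105.] z [ 50. 105. 110.] [550.3   9.2  86.4  97.2  75. ] [547.4  10.9  77.5  78.9  61.1]
jar_1 0.72 [232. 128.] 649 med [683.  11. 116.] z [ 31. 116. 121.] [702.7   5.6  78.4 106.8  56.5] [695.8  13.9  71.1  72.4  89.1]
jar_1 0.48 [218. 171.] 1099 med [543.  65.  66.] z [ 3. 66. 82.] [551.6  34.5 131.4 168.5   4.7] [544.6  29.5 120.6 155.5   3.1]
keeper_tip 0.46 [338. 167.] 268 med [ 555. -334.   66.] z [ 26.  66. 109.] [ 560.2 -341.2   74.5   33.6   77.7] [ 558.5 -337.6   57.6   30.1   69.7]
[[0.001, -0.957, -0.292, 78.281], [1.0, 0.001, -0.001, 0.132], [0.002, -0.292, 0.957, -157.896], [0.0, 0.0, 0.0, 1.0]] 335.96830266216915 249.53389114442214 189.2206264787134
```

Request:
apply_moves(motion="0.047 0.001 0 0;0.047 0.001 0 0;0.047 0.001 0 0;0.047 0.001 0 0;0.047 0.001 0 0;0.047 0.001 0 0;0.047 0.001 0 0;0.047 0 0 0")

```text
time: 1.45
tool_pos: [556.5, -340.2, 226.7]
tcp_rot: [3.141, 0.0, 0.405]
contact_force: [1.0, -0.2, 0.6]
grip_width: 92.1
finger_force: 0.0
```

Request:
apply_moves(motion="0 0 0 9.6;0 0 0 9.6;0 0 0 9.6;0 0 0 9.6;0 0 0 0;0 0 0 0")

```text
time: 2.2
tool_pos: [555.1, -340.9, 226.7]
tcp_rot: [3.142, 0.0, -0.262]
contact_force: [0.4, 0.3, 0.5]
grip_width: 91.3
finger_force: 0.0
```

```bash
cat > look.py <<'E'
from h import *
import sys
c,P=cloud("wrist"); cv2.imwrite("pics/%s.png"%sys.argv[1],c["img"])
print(bot.get_obs()['tool_pos'],bot.get_obs()['tcp_rot'])
for d in bot.cut_out(c,"spacer_40")[:4]:
    q=P[d["pixels"]]; q=q[~np.isnan(q[:,2])]
    b=q[(q[:,2]>58)&(q[:,2]<76)]; t=q[q[:,2]>100]
    if len(b)>10 and len(t)>10: print(round(d["p"],2),np.round(d["point"]),"body",rect(b),b[:,2].mean().round(),"tab",rect(t),np.median(t,0).round(1))
E
python3 look.py w1
```

```text
[ 555.14144415 -340.91665102  226.68679851] [ 3.14157622e+00  4.05692594e-05 -2.62768403e-01]
0.95 [243. 161.] body [ 561.4 -337.3   66.1   33.7   76.1] 66.0 tab [ 561.5 -337.1   27.5   22.1   75. ] [ 562.6 -337.4  107.5]
0.93 [253. 309.] body [ 397.4 -301.2   66.4   18.    75.2] 66.0 tab [ 492.9 -328.2   26.9  188.4   75.3] [ 416.2 -307.7  107.4]
0.62 [251. 232.] body [ 485.7 -325.3   67.3   40.9   71.3] 66.0 tab [ 486.8 -325.8   27.9   21.2   71.3] [ 488.7 -326.1  107.3]
```

View pics/w1.png

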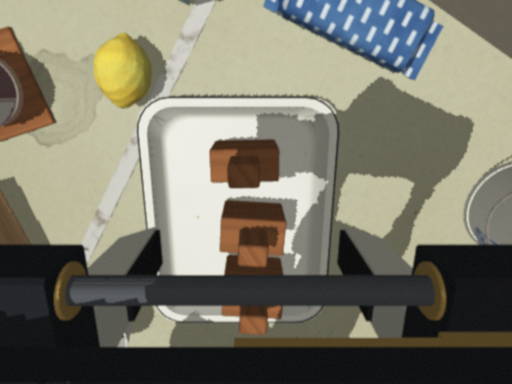

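Candidates at wrist px (243,161), (251,232) and (253,309) measure 34, 41 and thickest. The blue and purple ones are out of view, outside the tray. (243,161), the far one, fits spacer_34 at a measured 33.7 mm. I'll confirm it in a crop.

```bash
python3 -c "
import cv2;i=cv2.imread('pics/w1.png')[120:290,190:310];cv2.imwrite('pics/w1c.png',cv2.resize(i,None,fx=3.4,fy=3.4,interpolation=cv2.INTER_CUBIC))"
```

```text
(no output)
```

View pics/w1c.png

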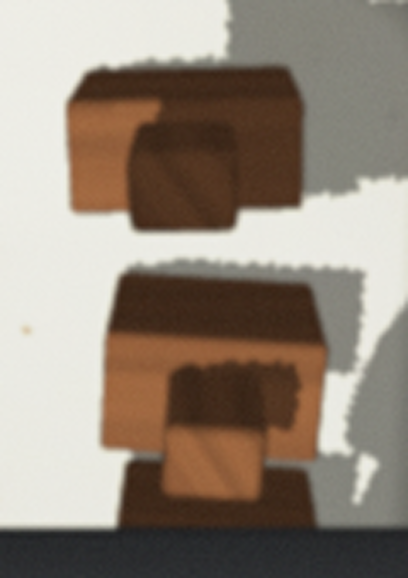

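The crop confirms a brown wooden spacer with its tab, the thinner of the two shown. I'll grasp it.

Request:
apply_moves(motion="0.005 -0.005 0.03 0;0 0 0.03 0;0 0 0.03 0;0 0 0.03 0;0 0 0.03 0;0 0 0 0;0 0 0 0", fingers=1)

```text
time: 3.18
tool_pos: [561.9, -337.9, 78.0]
tcp_rot: [3.141, -0.002, -0.265]
contact_force: [0.6, 0.1, 0.6]
grip_width: 91.8
finger_force: 0.0
```

Request:
apply_moves(motion="0 0 0 0;0 0 0 0;0 0 0 0;0 0 0 0;0 0 0 0;0 0 0 0", fingers=-1)

```text
time: 3.92
tool_pos: [561.3, -337.4, 76.7]
tcp_rot: [3.142, 0.0, -0.265]
contact_force: [0.2, -0.4, 0.4]
grip_width: 36.4
finger_force: 0.0
```

Request:
apply_moves(motion="0 0 0 0;0 0 0 0;0 0 0 0;0 0 0 0")

```text
time: 4.42
tool_pos: [561.3, -337.4, 76.7]
tcp_rot: [3.142, 0.0, -0.265]
contact_force: [-0.1, 0.5, -1.5]
grip_width: 27.5
finger_force: 29.8
```

Request:
apply_moves(motion="0 0 -0.025 0;0 0 -0.025 0;0 0 -0.03 0;0 0 -0.03 0;0 0 -0.03 0;0 0 -0.01 0;0 0 0 0;0 0 0 0")

```text
time: 5.42
tool_pos: [560.7, -337.0, 224.9]
tcp_rot: [-3.141, 0.003, -0.265]
contact_force: [0.2, -0.8, -2.6]
grip_width: 27.9
finger_force: 29.8
```

Request:
apply_moves(motion="-0.013 -0.04 0 0;-0.013 -0.04 0 0;-0.013 -0.04 0 0;-0.013 -0.04 0 0;-0.013 -0.04 0 0;-0.013 -0.04 0 0;-0.013 -0.037 0 0;0 0 0 -8.6")

```text
time: 6.42
tool_pos: [545.2, -43.4, 225.6]
tcp_rot: [-3.141, 0.003, -0.109]
contact_force: [0.1, -0.8, -1.9]
grip_width: 28.2
finger_force: 29.9
```

Request:
apply_moves(motion="0 0 0 -10;0 0 0 -10;0 0 0 -10;0 0 0 -10;0 0 0 -10;0 0 0 -10;0 0 0 -10;0 0 0 -10")

```text
time: 7.42
tool_pos: [545.5, -46.1, 225.3]
tcp_rot: [-3.139, 0.0, 1.287]
contact_force: [-0.0, 0.6, -1.3]
grip_width: 28.1
finger_force: 29.9
```

Request:
apply_moves(motion="0 0 0 -10;0 0 0 -10;0 0 0 0;0 0 0 0;0 0 0 0")

```text
time: 8.05
tool_pos: [546.1, -46.2, 226.5]
tcp_rot: [-3.141, -0.0, 1.628]
contact_force: [-0.4, 0.8, -1.5]
grip_width: 28.1
finger_force: 29.9
```

```bash
cat > cad.py <<'E'
from h import *
o=bot.get_obs(); print(o['tool_pos'].round(1) if hasattr(o['tool_pos'],'round') else o['tool_pos'],o['tcp_rot'])
c,P=cloud("wrist"); cv2.imwrite("pics/w2.png",c["img"]); np.savez("pics/w2",P=P)
for n in ("caddy","jar_1","keeper_tip"):
    for d in bot.cut_out(c,n)[:2]:
        q=P[d["pixels"]]; q=q[~np.isnan(q[:,2])]; h=np.percentile(q[:,2],[5,50,95]).round()
        t=q[(q[:,2]>67)&(q[:,2]<76)] if n=="caddy" else q[q[:,2]>h[2]-6]
        print(n,round(d["p"],2),d["point"],h,len(t),rect(t) if len(t)>5 else "")
E
python3 cad.py
```

```text
[546.1 -46.2 226.5] [-3.14125286e+00 -1.97590329e-05  1.62810698e+00]
caddy 0.72 [256.3, 53.5] [ 5. 65. 73.] 6508 [546.8  28.4 116.1 149.4   2.5]
jar_1 0.97 [398.4, 213.6] [24. 96. 98.] 3529 [651.4 -65.2  59.5 178.6  68.4]
jar_1 0.94 [428.2, 114.8] [ 37. 117. 118.] 7729 [695.   16.3  75.7  76.6  85.8]
keeper_tip 0.86 [209.1, 1.0] [76. 83. 85.] 384 [501.5  94.8  46.2   5.3   1.8]
```

View pics/w2.png

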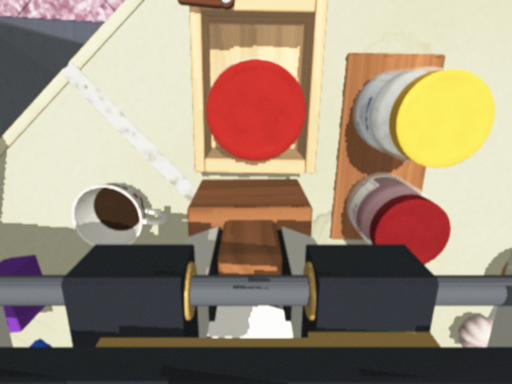

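The wrist view shows the caddy (x 192–325) with the bright-red jar at (256,110). The gap is at the top of the frame and the keeper at (207,2). I'll move 45 mm on to get the end wall in view.

Request:
apply_moves(motion="0.025 0 0 0;0.025 0 0 0;0 0 0 0;0 0 0 0;0 0 0 0")

```text
time: 8.88
tool_pos: [543.2, 2.9, 226.7]
tcp_rot: [-3.142, 0.0, 1.629]
contact_force: [0.6, -0.9, -2.2]
grip_width: 27.8
finger_force: 29.9
```

```bash
sed -i 's/w2/w3/g' cad.py; python3 cad.py; python3 - <<'E'
import numpy as np
P=np.load('pics/w3.npz')['P'].reshape(-1,3)
P=P[~np.isnan(P[:,2])]
# rim top points; fit side walls and +y wall
r=P[(P[:,2]>68.5)&(P[:,2]<75)&(P[:,0]>480)&(P[:,0]<615)&(P[:,1]>-60)&(P[:,1]<120)]
th=np.radians(3)
for it in range(3):
    e=[]
    for s in range(20,80,4):   # outer/inner edges in x of slices
        q=r[abs(r[:,1]-s)<2]; 
        if len(q)>5:
            a=np.sort(q[:,0]); e.append((s,a[0],a[a<546].max(),a[a>546].min(),a[-1]))
    break
e=np.array(e); print(e.round(1))
for k in range(1,5): print(np.polyfit(e[:,0],e[:,k],1).round(3))
for s in range(500,605,8):
    q=r[(abs(r[:,0]-s)<2)&(r[:,1]>70)]
    if len(q)>3: print(s,q[:,1].min().round(1),q[:,1].max().round(1),end=' | ')
k=P[(P[:,2]>78)&(P[:,2]<90)&(P[:,1]>70)&(P[:,1]<150)&(P[:,0]>450)&(P[:,0]<600)]
print('\nkeeper',len(k)); import cv2; print(cv2.minAreaRect(k[:,:2].astype('f4')))
j=P[(P[:,2]>99)&(P[:,2]<115)&(abs(P[:,0]-546)<60)&(abs(P[:,1]-10)<60)]; print('lid',j[:,2].mean(),j[:,:2].min(0),j[:,:2].max(0))
E
```

```text
[543.2   2.9 226.7] [-3.14157725e+00  3.39659717e-04  1.62907916e+00]
caddy 0.84 [256.4, 96.2] [ 5. 62. 84.] 4205 [546.3  39.5 116.2 136.6   2.4]
jar_1 0.78 [388.8, 233.2] [17. 59. 98.] 394 [659.6 -17.   10.6 192.6  49.6]
jar_1 0.73 [415.7, 170.1] [ 36. 116. 118.] 6575 [694.3  16.8  75.8  75.5  50.6]
keeper_tip 0.68 [206.2, 61.5] [82. 84. 86.] 896 [501.7  99.9  13.9  45.8  88.4]
keeper_tip 0.46 [258.3, 148.8] [ 72. 105. 106.] 4331 [546.1  29.7  80.6  48.8   1.9]
[[ 20.  490.  503.5 589.9 604.9]
 [ 24.  489.8 504.5 589.9 604.5]
 [ 28.  488.8 506.  588.4 604.9]
 [ 32.  488.7 507.7 585.9 604.6]
 [ 36.  488.7 510.4 583.5 603.7]
 [ 40.  488.7 513.2 580.5 604.4]
 [ 44.  488.7 516.5 577.4 604.1]
 [ 48.  488.8 522.7 571.3 603.3]
 [ 52.  488.6 529.  564.6 603.6]
 [ 56.  487.4 545.2 546.1 603.6]
 [ 60.  487.4 545.2 546.1 602.9]
 [ 64.  487.6 497.5 593.2 602.5]
 [ 68.  487.4 497.3 593.4 603.1]
 [ 72.  487.5 496.7 593.2 602.3]
 [ 76.  487.4 496.5 592.6 602.6]]
[-4.50000e-02  4.90508e+02]
[1.00000e-03 5.12741e+02]
[-8.90000e-02  5.84021e+02]
[-4.60000e-02  6.05874e+02]
500 92.0 93.0 | 508 92.4 92.6 | 524 93.3 106.8 | 532 93.1 107.1 | 540 93.5 106.7 | 548 94.0 107.3 | 556 94.4 107.8 | 564 94.9 108.4 | 572 95.4 108.8 | 580 95.8 109.4 | 588 95.5 108.8 | 596 70.2 109.4 | 604 70.7 91.4 | 
keeper 934
((501.66748046875, 99.9970703125), (14.025604248046875, 45.82593536376953), 88.21910095214844)
lid 105.04683434036396 [506.2542958    3.95509139] [586.96795828  54.05499189]
```

View pics/w3.png

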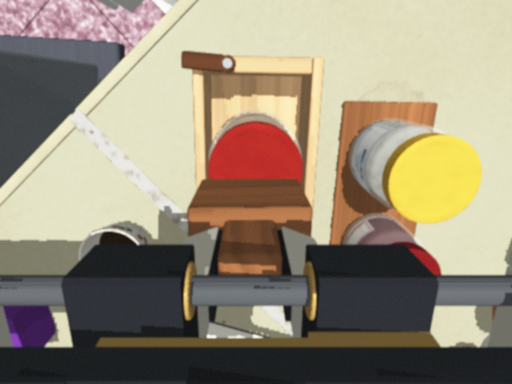

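The wall, jar and keeper are now all visible: keeper tip at (190,61), pivot at (228,64), gap at rows 75–120. Next I'll measure the held spacer relative to the tool.

```bash
python3 - <<'E'
from h import *
P=np.load('pics/w3.npz')['P'].reshape(-1,3); P=P[~np.isnan(P[:,2])]
T=toolT(bot.get_obs()); t=(P-T[:3,3])@T[:3,:3]
t=t[(abs(t[:,0])<40)&(abs(t[:,1])<45)&(t[:,2]>-20)&(t[:,2]<85)]
for z in range(-20,85,6):
    q=t[(abs(t[:,2]-z)<3)]
    if len(q)>5: print(z,len(q),np.percentile(q[:,0],[2,50,98]).round(1),np.percentile(q[:,1],[1,99]).round(1))
f=t[(t[:,2]>20)&(t[:,2]<65)&(t[:,0]>10)]; print(np.polyfit(f[:,1],f[:,0],1),np.polyfit(f[:,2],f[:,0],1))
E
```

```text
-20 399 [ 8.7 10.6 11.6] [-30.6  29.2]
-14 705 [ 8.6 10.6 11.6] [-30.2  29. ]
-8 545 [ 8.5 10.7 11.6] [-26.5  25.7]
-2 378 [ 8.6 10.9 11.6] [-21.5  19.8]
4 223 [ 9.4 11.2 11.7] [-14.3  12.5]
10 2558 [ 2.5 12.  17.3] [-33.9  32.3]
16 464 [14.9 17.2 17.8] [-34.3  32.3]
22 415 [16.7 17.3 17.8] [-33.4  31.4]
28 371 [16.8 17.3 17.9] [-33.2  31.5]
34 322 [16.9 17.3 17.8] [-33.2  31.6]
40 322 [16.8 17.4 17.9] [-33.3  31.3]
46 291 [16.9 17.4 17.9] [-33.4  31.6]
52 254 [16.9 17.5 17.9] [-33.4  31.5]
58 251 [16.9 17.4 18. ] [-33.5  31.3]
64 229 [17.  17.5 18. ] [-33.5  31.4]
70 43 [17.1 17.4 17.6] [-22.4  29. ]
[8.04160284e-03 1.73861334e+01] [4.61006034e-03 1.71935125e+01]
```

Request:
apply_moves(motion="0 0 0 0.7;0.025 0.006 0 0;0.025 0 0 0;0.023 0 0 0;0 0 0.015 0;0 0 0.015 0;0 0 0 0;0 0 0 0")

```text
time: 10.07
tool_pos: [545.9, 76.2, 196.7]
tcp_rot: [-3.142, 0.0, 1.617]
contact_force: [0.7, -0.6, -1.6]
grip_width: 27.4
finger_force: 29.9
```

Request:
apply_moves(motion="0 0 0.015 0;0 0 0.015 0;0 0 0.01 0;0 0 0.01 0;0 0 0.006 0;0 0 0.006 0;0 0 0.004 0;0 0 0 0")

```text
time: 11.08
tool_pos: [546.2, 75.1, 135.7]
tcp_rot: [3.138, 0.004, 1.618]
contact_force: [-12.6, -8.7, 33.6]
grip_width: 27.6
finger_force: 30.1
```

Request:
apply_moves(motion="0 0 -0.01 0;0 0 -0.01 0;0 0 -0.01 0;0 0 -0.01 0;0 0 0 0;0 0 0 0;0 0 0 0")

```text
time: 11.95
tool_pos: [545.5, 76.9, 170.2]
tcp_rot: [-3.141, 0.0, 1.618]
contact_force: [0.1, 0.2, -1.1]
grip_width: 28.0
finger_force: 30.0
```

```bash
python3 - <<'E'
from h import *
o=bot.get_obs(); print(o['tool_pos'],o['contact_force'],o['moment'])
c,P=cloud("wrist"); cv2.imwrite("pics/w4.png",c["img"])
P=P.reshape(-1,3); P=P[~np.isnan(P[:,2])]
T=toolT(o); t=(P-T[:3,3])@T[:3,:3]
m=(abs(t[:,0])<40)&(abs(t[:,1])<45)&(t[:,2]>-20)&(t[:,2]<74); t=t[m]
for z in range(-18,80,12):
    q=t[(abs(t[:,2]-z)<3)]
    if len(q)>5: print(z,len(q),np.percentile(q[:,0],[2,50,98]).round(1),np.percentile(q[:,1],[1,99]).round(1))
f=t[(t[:,2]>20)&(t[:,2]<65)&(t[:,0]>14)]; print(np.polyfit(f[:,1],f[:,0],1),np.polyfit(f[:,2],f[:,0],1))
for s in range(528,600,8):
    q=P[(abs(P[:,0]-s)<2)&(P[:,1]>70)&(P[:,1]<120)&(P[:,2]>69)&(P[:,2]<75)]
    if len(q)>3: print(s,q[:,1].min().round(1),q[:,1].max().round(1),end=' | ')
c,P=cloud("top"); cv2.imwrite("pics/t4.png",cv2.resize(c["img"][120:240,180:300],None,fx=4,fy=4))
P=P.reshape(-1,3)
j=P[(P[:,2]>100)&(P[:,2]<112)&(abs(P[:,0]-546)<60)&(abs(P[:,1]-10)<60)]; print('lid',np.median(j,0),j[:,:2].min(0),j[:,:2].max(0))
E
```

```text
[545.47993973  76.92227496 170.24354539] [ 0.09127562  0.20234158 -1.14594643] [-0.0017401  -0.0467711   0.02337929]
-18 664 [ 7.5  9.5 11.2] [-30.6  29.1]
-6 531 [ 8.   9.8 10.9] [-25.3  23.7]
6 2401 [ 4.5 12.3 16.6] [-34.   32.3]
18 491 [16.3 16.8 17.4] [-33.6  31.5]
30 410 [16.9 17.4 17.9] [-33.2  31.5]
42 346 [17.4 18.  18.4] [-33.2  31.5]
54 292 [18.1 18.6 19. ] [-33.5  31.5]
[2.93719409e-03 1.78374089e+01] [ 0.04674788 16.01342228]
528 93.3 106.9 | 536 93.6 107.4 | 544 94.1 107.7 | 552 94.5 108.0 | 560 94.7 108.4 | 568 95.3 108.9 | 576 95.7 109.1 | 584 95.8 109.5 | 592 70.4 109.4 | lid [546.99211867  11.86594849 105.58108893] [506.59513167 -26.62740313] [588.23641357  50.79881748]
```

View pics/w4.png

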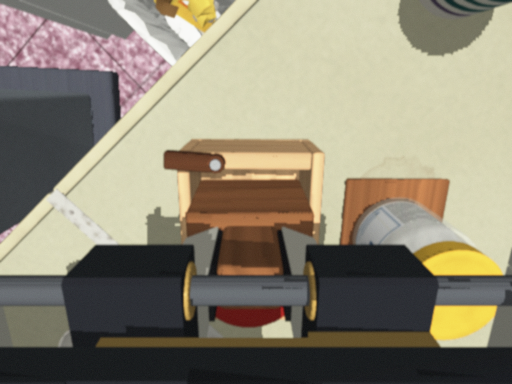

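The bottom of the spacer has tipped about 2.4° towards the end wall in the grip. Its front face had only about 0.6 mm to spare there, so the wall caught it. I'll shift 2.5 mm towards the jar and let the lead-in straighten it in slower steps.

Request:
apply_moves(motion="-0.0025 0 0.01 0;0 0 0.01 0;0 0 0.006 0;0 0 0.004 0;0 0 0.003 0;0 0 0.002 0;0 0 0 0;0 0 0 0")

```text
time: 13.05
tool_pos: [546.0, 74.4, 135.9]
tcp_rot: [3.141, 0.0, 1.618]
contact_force: [0.3, 0.6, -1.5]
grip_width: 27.7
finger_force: 30.0
```

```bash
cat > st.py <<'E'
from plant import bot; import numpy as np
o=bot.get_obs(); print({k:np.round(o[k],2).tolist() for k in ('time','tool_pos','tcp_rot','contact_force','moment')})
E
python3 st.py
```

```text
{'time': 13.05, 'tool_pos': [545.99, 74.38, 135.89], 'tcp_rot': [3.14, 0.0, 1.62], 'contact_force': [0.27, 0.57, -1.51], 'moment': [-0.01, -0.08, -0.0]}
```

No contact at the height where it jammed before. I'll go on down slowly.

Request:
apply_moves(motion="0 0 0.003 0;0 0 0.003 0;0 0 0.003 0;0 0 0.003 0;0 0 0 0;0 0 0 0")

```text
time: 13.8
tool_pos: [546.0, 74.4, 123.8]
tcp_rot: [3.141, 0.0, 1.618]
contact_force: [-0.8, 0.1, -1.2]
grip_width: 27.6
finger_force: 30.0
```

```bash
python3 st.py
```

```text
{'time': 13.8, 'tool_pos': [545.95, 74.35, 123.76], 'tcp_rot': [3.14, 0.0, 1.62], 'contact_force': [-0.82, 0.1, -1.25], 'moment': [-0.03, -0.16, -0.0]}
```

Request:
apply_moves(motion="0 0 0.003 0;0 0 0.003 0;0 0 0.003 0;0 0 0.003 0;0 0 0 0;0 0 0 0")

```text
time: 14.55
tool_pos: [545.9, 74.4, 111.7]
tcp_rot: [3.141, 0.0, 1.618]
contact_force: [-0.2, -1.1, -1.7]
grip_width: 28.0
finger_force: 30.0
```

```bash
python3 st.py
```

```text
{'time': 14.55, 'tool_pos': [545.94, 74.38, 111.75], 'tcp_rot': [3.14, 0.0, 1.62], 'contact_force': [-0.23, -1.14, -1.66], 'moment': [0.01, -0.11, 0.01]}
```

Request:
apply_moves(motion="0 0 0.003 0;0 0 0.003 0;0 0 0.003 0;0 0 0.003 0;0 0 0.003 0;0 0 0.002 0;0 0 0 0")

```text
time: 15.42
tool_pos: [545.8, 74.4, 94.6]
tcp_rot: [-3.141, -0.0, 1.618]
contact_force: [-0.2, 1.1, -3.0]
grip_width: 27.7
finger_force: 30.0
```

```bash
python3 st.py
```

```text
{'time': 15.42, 'tool_pos': [545.85, 74.43, 94.55], 'tcp_rot': [-3.14, -0.0, 1.62], 'contact_force': [-0.24, 1.06, -3.05], 'moment': [0.1, -0.14, -0.05]}
```

Request:
apply_moves(motion="0.0003 0 0.003 0;0.0003 0 0.003 0;0.0003 0 0.003 0;0.0002 0 0.002 0;0.0002 0 0.001 0;0 0 0 0;0 0 0 0")

```text
time: 16.3
tool_pos: [545.9, 75.1, 82.6]
tcp_rot: [3.141, 0.001, 1.618]
contact_force: [0.8, -6.6, -0.3]
grip_width: 28.1
finger_force: 30.0
```

```bash
python3 st.py
```

```text
{'time': 16.3, 'tool_pos': [545.93, 75.15, 82.61], 'tcp_rot': [3.14, 0.0, 1.62], 'contact_force': [0.79, -6.6, -0.27], 'moment': [-1.3, -0.27, -0.14]}
```

Request:
apply_moves(motion="0 0 0 0;0 0 0 0;0 0 0 0;0 0 -0.02 0;0 0 -0.02 0;0 0 -0.02 0;0 0 0 0", fingers=0.1)

```text
time: 17.18
tool_pos: [546.7, 75.9, 144.0]
tcp_rot: [3.138, -0.0, 1.618]
contact_force: [0.7, 0.2, -0.7]
grip_width: 50.3
finger_force: 0.0
```

Request:
apply_moves(motion="0 0 0 0;0 0 0 0;0 0 0 0;0 0 0 0;0 0 0.01 0;0 0 0.01 0;0 0 0 0;0 0 0 0", fingers=-1)

```text
time: 18.18
tool_pos: [545.8, 75.7, 122.6]
tcp_rot: [-3.141, 0.0, 1.618]
contact_force: [0.6, -0.2, -0.3]
grip_width: 0.4
finger_force: 0.0
```

Request:
apply_moves(motion="0 0 0.004 0;0 0 0.003 0;0 0 0.002 0;0 0 0.002 0;0 0 0.001 0;0 0 0.001 0;0 0 0 0;0 0 0 0")

```text
time: 19.18
tool_pos: [546.5, 75.7, 112.3]
tcp_rot: [3.138, 0.0, 1.618]
contact_force: [-4.7, -0.2, 17.1]
grip_width: 0.8
finger_force: 8.9
```

Request:
apply_moves(motion="0 0 -0.03 0;0 0 -0.03 0;0 0 -0.03 0;-0.03 0 -0.025 0;-0.03 0 0 0;0 0 0 0;0 0 0 0")

```text
time: 20.05
tool_pos: [548.4, 16.1, 224.4]
tcp_rot: [-3.141, -0.0, 1.618]
contact_force: [0.3, 0.2, -0.3]
grip_width: 0.4
finger_force: 0.0
```

```bash
cat > k.py <<'E'
from h import *
import sys
o=bot.get_obs(); c,P=cloud("wrist"); cv2.imwrite("pics/%s.png"%sys.argv[1],c["img"])
print(np.round(o['tool_pos'],1))
O=np.array([547.1,31.0]); a=.0455; Rz=np.array([[np.cos(a),-np.sin(a)],[np.sin(a),np.cos(a)]])
Q=P.reshape(-1,3); Q=Q[~np.isnan(Q[:,2])]; q=np.c_[(Q[:,:2]-O)@Rz,Q[:,2]]   # caddy frame
def show(n,m):
    t=q[m]; print(n,len(t), (rect(t),np.median(t,0).round(1)) if len(t)>8 else "")
near=(abs(q[:,0])<70)
show("tab",near&(q[:,2]>107)&(q[:,2]<118)&(q[:,1]>25)&(q[:,1]<65)&(abs(q[:,0])<25))
b=near&(abs(q[:,0])<42)&(q[:,2]>64)&(q[:,2]<71.0)&(q[:,1]>24)&(q[:,1]<62.5)
show("bodytop",b)
show("keeper",near&(q[:,2]>80)&(q[:,2]<88)&(q[:,1]>20)&(q[:,1]<110)&(abs(q[:,0])>17))
show("wallY",near&(q[:,2]>70)&(q[:,2]<75)&(q[:,1]>60)&(q[:,1]<85))
show("lid",near&(q[:,2]>100)&(q[:,2]<108)&(q[:,1]<25))
E
python3 k.py w5
```

```text
[548.4  16.1 224.4]
tab 988 (array([ 0.1, 45.7, 27.2, 21.8,  0.1]), array([1.000e-01, 4.600e+01, 1.116e+02]))
bodytop 1804 (array([ 0.1, 43.2, 68.1, 38.3,  0.1]), array([ 0.1, 47.6, 69.7]))
keeper 890 (array([-41.8,  71. ,  14. ,  45.2,  85.7]), array([-42.8,  71.2,  84. ]))
wallY 1606 (array([-0.000e+00,  6.870e+01,  1.154e+02,  1.600e+01,  1.000e-01]), array([15.1, 69.1, 71.8]))
lid 6687 (array([ -1.1, -17.5,  80.3,  80.8,   2.8]), array([ -1.4, -15.7, 105. ]))
```

View pics/w5.png

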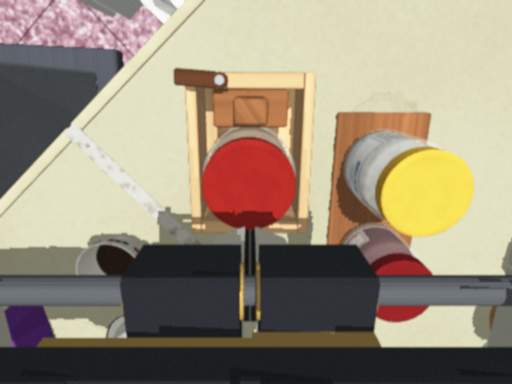

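The spacer is seated: tab top 111.6 mm, body top 69.7 mm, centred at caddy (0, 45.7). The gap beside the jar measures 36 mm, so the play is 2 mm. The keeper runs from px (177,76) to (220,80), at about 0.43 rad. Next I'll push it from its outer side with closed fingers.

Request:
apply_moves(motion="0.03 -0.02 0 0;0.04 -0.02 0 0;0.041 -0.019 0 0;0 0 0.035 0;0 0 0.035 0;0 0 0.035 0;0 0 0 0;0 0 0 0")

```text
time: 21.1
tool_pos: [485.1, 124.3, 120.8]
tcp_rot: [3.14, -0.0, 1.618]
contact_force: [0.6, -0.4, -0.3]
grip_width: 0.2
finger_force: 0.0
```

Request:
apply_moves(motion="0 0 0.02 0;0 0 0.015 0;0 0 0.005 0;0 0 0.003 0;0 0 0 0;0 0 0 0;0 0 0 0")

```text
time: 21.98
tool_pos: [484.6, 123.8, 77.0]
tcp_rot: [3.141, 0.0, 1.618]
contact_force: [-0.4, 0.0, -0.7]
grip_width: 0.5
finger_force: 0.0
```

Request:
apply_moves(motion="-0.006 0 0 0;-0.006 0 0 0;-0.004 0 0 0;-0.004 0 0 0;-0.004 0 0 0;0 0 0 0;0 0 0 0")

```text
time: 22.85
tool_pos: [486.0, 99.7, 76.8]
tcp_rot: [3.141, 0.0, 1.618]
contact_force: [-0.7, 0.8, 0.9]
grip_width: 0.5
finger_force: 0.4
```

Request:
apply_moves(motion="-0.004 0 0 0;-0.004 0 0 0;-0.004 0 0 0;-0.004 0 0 0;-0.004 0 0 0;-0.002 0 0 0;0 0 0 0;0 0 0 0")

```text
time: 23.85
tool_pos: [486.6, 77.7, 76.7]
tcp_rot: [-3.141, 0.0, 1.618]
contact_force: [-0.8, -0.6, 1.5]
grip_width: 0.7
finger_force: 0.6
```

Request:
apply_moves(motion="0 0.002 0 0;0 0.002 0 0;0 0.002 0 0;0 0.002 0 0;0 0 0 0;0 0 0 0")

```text
time: 24.6
tool_pos: [494.9, 78.3, 76.7]
tcp_rot: [3.141, 0.0, 1.618]
contact_force: [-1.4, -1.3, 1.2]
grip_width: 0.5
finger_force: 0.8
```

Request:
apply_moves(motion="0 0.002 0 0;0 0.002 0 0;0 0.002 0 0;0 0 0 0;0 0 0 0")

```text
time: 25.22
tool_pos: [500.9, 78.6, 76.8]
tcp_rot: [3.141, 0.0, 1.618]
contact_force: [-1.1, -1.1, 0.8]
grip_width: 0.2
finger_force: 1.0
```

Request:
apply_moves(motion="0 0.0015 0 0;0 0.0015 0 0;0 0 0 0;0 0 0 0")

```text
time: 25.72
tool_pos: [502.1, 78.5, 76.5]
tcp_rot: [-3.138, 0.0, 1.618]
contact_force: [-7.0, -2.6, 5.9]
grip_width: 0.8
finger_force: 4.6
```

Request:
apply_moves(motion="0 0.001 0 0;0 0 0 0;0 -0.01 0 0;0 0 -0.03 0;0 0 -0.04 0;0 0 -0.04 0;0 0 -0.04 0;0 0 0 0")

```text
time: 26.72
tool_pos: [496.6, 78.6, 229.8]
tcp_rot: [3.134, -0.0, 1.618]
contact_force: [1.3, -0.4, -0.7]
grip_width: 0.4
finger_force: 0.0
```

Request:
apply_moves(motion="-0.03 0.025 0 0;-0.03 0.025 0 0;0 0 0 0;0 0 0 0;0 0 0 0")

```text
time: 27.35
tool_pos: [546.7, 21.5, 226.4]
tcp_rot: [-3.141, -0.0, 1.619]
contact_force: [-0.1, -0.4, 0.6]
grip_width: 0.6
finger_force: 0.0
```

```bash
python3 k.py w6; python3 - <<'E'
from h import *
c,P=cloud("top")
for d in bot.cut_out(c,"spacer_40")[:6]:
    q=P[d["pixels"]];print(d["p"],np.round(d["point"]),np.nanmedian(q,0).round())
E
```

```text
[546.7  21.5 226.4]
tab 955 (array([ 0.3, 46. , 27.6, 21.3,  0.1]), array([  0.2,  45.9, 111.7]))
bodytop 1142 (array([ 6.6, 42.9, 55.1, 37.8,  0.1]), array([18.8, 48.7, 69.8]))
keeper 826 (array([-26.3,  53.7,  14.2,  45.9,   0.6]), array([-26. ,  53.6,  83.9]))
wallY 1938 (array([ -0.2,  68.2, 115.9,  16.3,   0.2]), array([ 6.7, 69.5, 71.8]))
lid 6374 (array([ -1.1, -15.7,  77.3,  80.7,  89.4]), array([ -1.2, -14.9, 105. ]))
0.93 [330. 210.] [ 411. -302.   66.]
0.84 [346. 256.] [ 266. -345.   65.]
0.73 [333. 187.] [ 483. -319.   66.]
```

View pics/w6.png

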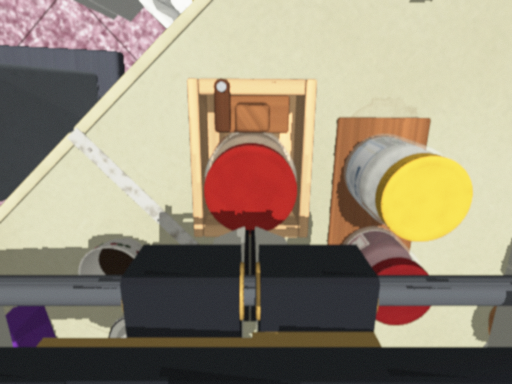

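The keeper points to -y from (221,86) to (222,130), within 0.01 rad of its stop and over the shoulder. The spacer is still home, the other two are in the tray, and the robot touches nothing. I'm handing in.

```bash
python3 -c "
from plant import bot; print(bot.close_job())"
```

```text
the job is handed in; nothing more can be done
None
```

The 34 mm spacer is fully home beside jar_1 with about 2 mm of play, and the keeper is swung to its stop over its shoulder. The other two spacers are in the tray and all jars stand. I handed the job in at about 27 s of the 72 s; no verdict came back. I tried only this spacer, because it fitted.

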